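# Clear the cover and hold the governor switch reset

### The arm

A 6-joint arm with a two-finger parallel gripper is mounted at the origin on the work surface. World frame = base frame: x ahead of the robot, y to its left, z up, the work surface at z = 0. Lengths are in mm, angles in rad, forces in N, time in s.
With the tool pointing down it reaches from about 350 to 975 mm from the base axis. Payload 7.1 kg.
Tool frame: the origin (TCP) lies midway between the tips of the shut fingers; the grasp point (between the pads) lies 19 mm behind it (ctrl.grasp_offset is the distance from the TCP to the grasp point, in mm); z points along the fingers, y is the line along which they close (so a half turn about z gives the same grasp; the last joint's range is limited). The gripper opens to 88 mm and grips with 3 to 60 N. Pads are 20 mm wide; open, the fingers measure 115 mm over their backs; the gripper's body (75 mm by 178 mm) begins 61 mm behind the grasp point.
Start: joints at [-1.251, 0.423, 1.63, -0, 1.089, -0.019], TCP at [207.739, -589.448, 222.675] pointing down, gripper open.
Joint ranges: [-3, 3], [-0.9, 2.11], [0.09, 2.58], [-1.31, 4.45], [0.11, 2.69], [-2.54, 2.54]. Speed limits (rad/s): [2.39, 2.39, 3.01, 3.14, 3.14, 3.14].

### API

Orientations are given as a rotation vector (axis times angle).
In Python, from workcell import ctrl gives the robot as it stands. The module is installed in compiled form; this text tells all that it offers.
- The arm moves only by the tool servo_tool, never from a script. Its argument "rows" is a list of rows, each a list of 7 numbers: the turn, a rotation vector about the tool's x, y, z as a fraction of full scale, then the shift along the tool's x, y, z as a fraction of full scale, then the finger opening in mm, from 0 to 87.8. A call has 1 to 10 rows; each row is the pose to reach, as a shift and turn from the pose commanded when the call began, along the tool's axes at that moment; what a row does not reach only later rows make up. Full scale, the value 1, is 20 cm for a shift and 1.5 rad for a turn. A row lasts 1/8 s, in which the tool goes at most 62.5 mm and 10.7 degrees, less where a joint would pass 70% of its speed; a pose out of reach is approached as far as the arm can. A call with a number of a shift or a turn outside -1 to 1 is refused whole. A call with a gripper value outside its range is refused whole. The fingers move at their own pace and stop on an object; the grip force is fixed at half the most. Time passes only in rows, so rows that repeat a pose let the fingers close. It gives the time, the measured TCP pose, the force, the opening and the grip force at its end, in the units of the state.
- ctrl.get_obs(): the state, without advancing time (a new reading comes with each control period).
- ctrl.get_image(name): name is "scene" or "top" or "wrist"; returns (picture, depth): 420x560x3 uint8, red, green, blue; 420x560 float32, mm along the optical axis (not along the pixel's ray), 0 where there is no reading.
- ctrl.camera_info(name): a dict with "intrinsics" (3x3 intrinsics, pixels), "R" (3x3) and "t" (3): a world point X has camera coordinates R X + t. Camera axes: x right, y down, z forward; pixel columns grow to the right and rows downward; lengths in mm; the calibration is good to about 2 mm. A picture is of the moment at which its call begins: read the wrist's pose just before it. camera_info takes no time and is no camera call; for the wrist camera it gives the pose at the moment of the call.
- ctrl.close_job(): hands the job in; it is judged then, once.
The state is a dict: "t": time; "qpos": joint angles; "qvel": joint speeds; "joint_torque": joint torques, N m; "ee_pos": TCP position; "orientation": TCP orientation; "ft_force": force on the tool from outside, world axes, zero at the start; "moment": the same for the moment, N m; "width": finger opening in mm; "grasp_force": force on a finger pad.
Only numpy, scipy, OpenCV 4.12 (cv2) and the standard library are available. Lean on these libraries where they do the work, as an engineer would, in place of code of your own. Each camera call takes 0.05 s, during which the arm holds its last target. There are 200 camera calls.

### The job

The overspeed switch box in the slide tray needs its reset button held down: first clear the two wooden packing offcuts off its cover into the empty scrap bin beside the tray, then take the reset rod from its stand, reach its tip down through the round hole in the cover and press the recessed button fully down. Finish while still gripping the rod and holding the button down, and leave all the other spares where they lie.

Things in the scene. Friction and masses are not known exactly. Their poses are not given: they have to be found in the camera images.
- switchbox: overspeed switch box, grey case with a flat bare-metal cover, 110 (x) x 150 (y) x 80 high, fixed in the tray, cover level; origin at the centre of its underside. The hole lies 40 towards its +y end.
- hole (a point): centre of the round hole (22 across, cover 10 thick) at the level of the cover's upper face; at the start an offcut lies over it. Axis vertical
- reset_top (a point): centre of the top of the recessed reset button (flat disc 21 across), straight below the hole, 30 under the cover's upper face when not pressed; moves down with the button
- reset (a joint): how far the reset button is pressed, in m: 0 released, 0.006 fully down (then stopped). A spring pushes back with 1.5 N at first and 5 N fully down; it springs up when let go
- offcut_a: wooden packing offcut, 40 (x) x 26 (y) footprint, 17 high with a step up to 28 over its -x part (24 long); origin at the centre of its underside; weighs about 22 g, loose
- offcut_a_mid (a point): centre of that offcut's footprint, 14 above its underside; y is its narrow way (26 wide, flat sides)
- offcut_b: plywood packing offcut, 34 (x) x 30 (y) footprint, 18 high with a step up to 26 over its +x part (18 long); origin at the centre of its underside; weighs about 20 g, loose
- offcut_b_mid (a point): centre of that offcut's footprint, 13 above its underside; y is its narrow way (30 wide, flat sides)
- bin_in (a point): centre of the inner floor (4 above the zinc top) of the open dark steel scrap bin, 150 (x) x 120 (y) outside, walls 4 thick, rim 70 above the zinc top; fixed; stands left or right of the tray, the rod's stand on the other side
- rod: reset rod, standing upright in a steel block 60 x 60 x 70 high (on the zinc top, its foot plate 75 x 75) with a through hole: a round handle 22 across and 60 long above a steel shaft 8 across and 60 long. Its shoulder (handle's underside) rests on the block, so it must be lifted 60 to come free; origin at the tip, z up along the rod; loose, about 75 g
- rod_grip (a point): centre of the rod's handle, 90 above the tip
- rod_tip (a point): lower end of the rod's shaft (flat, 8 across)
- ratchet: brass ratchet tooth block, 60 x 36 x 27 high, four teeth on top; lies in the tray; loose, to be left alone; origin at its underside
- cam: red enamel tripping cam, a disc 48 across and 16 thick with one lobe; lies in the tray; loose, to be left alone; origin at its underside
- key_a: chromed shaft key, bar 12 x 66 x 10 high; lies in the tray; loose, to be left alone; origin at its underside
- key_b: second chromed shaft key, the same size; lies in the tray; loose, to be left alone; origin at its underside
- guard: sheave guard, curved grey strip about 150 long and 51 high with black rubber edges, standing on the zinc top; loose, to be left alone; origin at its underside
- bearing: steel bearing ring, 72 outside, 36 bore, 18 high, on the zinc top; loose, to be left alone; origin at its underside
- tin: plain grey tin, 66 across, 100 high, on the zinc top; loose, to be left alone; origin at its underside

How it is judged:
By the outcome, as a careful person would: the job done as asked, in the order asked, and still so for the second after the job is handed in, while the arm keeps its last pose, push and grip.
It also fails if it takes over 64 s, if anything falls off the work surface, if the arm or the gripper's body presses on something with over 40 N, if the wrist force passes 120 N, or if a joint passes its speed limit or range.

## Working session

There is one attempt and no reset: what is moved stays moved. The work goes in short steps, Python scripts to look and compute and a tool call to move; the robot and the scene stay as the last step left them, time stands still between calls to the robot, and variables do not carry over. Pictures are saved under pics/ and viewed, at most 10 in all, crops included, and the job is handed in when it is done.

Besides the shell and the picture viewer there is one more tool, called as name(argument=value, ...) on one line, values as JSON. servo_tool: Moves the arm, as the interface text tells. Its arguments: {"type":"object","properties":{"rows":{"type":"array","items":{"type":"array","items":{"type":"number"}}}},"required":["rows"]}

```bash
mkdir -p pics; cat > h.py <<'E'
import numpy as np, cv2
from workcell import ctrl
def grab(n,name):
    ci=ctrl.camera_info(n); im,d=ctrl.get_image(n)
    cv2.imwrite(f'pics/{name}.png',im[:,:,::-1]); np.savez(f'{name}.npz',im=im,d=d,K=ci['intrinsics'],R=ci['R'],t=ci['t'])
def load(name):
    z=np.load(f'{name}.npz'); return z['im'],z['d'],z['K'],z['R'],z['t']
def pts(name):
    im,d,K,R,t=load(name)
    v,u=np.mgrid[:d.shape[0],:d.shape[1]]
    c=np.stack([(u-K[0,2])/K[0,0]*d,(v-K[1,2])/K[1,1]*d,d],-1)
    return im,d,(c-t)@R
def ray(name,u,v,z):
    im,d,K,R,t=load(name); o=-R.T@t; r=R.T@np.array([(u-K[0,2])/K[0,0],(v-K[1,2])/K[1,1],1])
    return o+r*(z-o[2])/r[2]
E
python3 - <<'E'
from h import *
grab('top','top0'); grab('scene','scene0')
o=ctrl.get_obs(); print(o, ctrl.grasp_offset)
for n in('top','scene'):
    c=ctrl.camera_info(n); print(n,np.round(-np.array(c['R']).T@c['t']),np.round(c['R'],2).tolist(), c['intrinsics'][0][0])
a=cv2.imread('pics/top0.png');cv2.imwrite('pics/top0.png',cv2.resize(a,(800,600)))
E
```

```text
{'t': 0.1, 'qpos': array([-1.25097056e+00,  4.23764404e-01,  1.63057571e+00,  1.25033779e-06,
        1.08861031e+00, -1.90196621e-02]), 'qvel': array([-0.00077312, -0.0017166 , -0.00054534,  0.00088698,  0.00215533,
       -0.00053182]), 'joint_torque': array([ 3.32985537e-04, -5.45612454e+01, -2.74326593e+01,  6.46018423e-02,
        1.88899128e-02, -3.34470849e-05]), 'ee_pos': array([ 207.60888309, -588.99506008,  221.99432281]), 'orientation': array([-3.09528893e+00, -5.29487209e-01,  3.17712208e-04]), 'ft_force': array([-0.22783473, -0.13029441, -0.67976037]), 'moment': array([-0.01280611, -0.02210979,  0.02760717]), 'grasp_force': 0.0, 'width': 88.1749113200706} 18.700000000000003
top [ 409.  -19. 1475.] [[-0.03, -1.0, 0.02], [-0.99, 0.03, -0.11], [0.1, -0.02, -0.99]] 470.5454334849262
scene [1330.  237.  869.] [[-0.36, 0.93, 0.01], [0.64, 0.26, -0.72], [-0.68, -0.25, -0.69]] 439.0820176253181
```

View pics/top0.png

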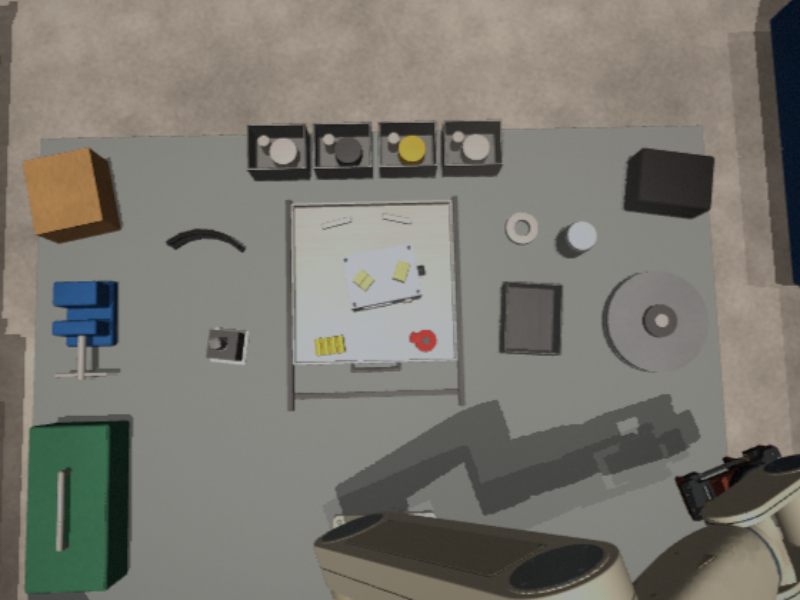

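View pics/scene0.png

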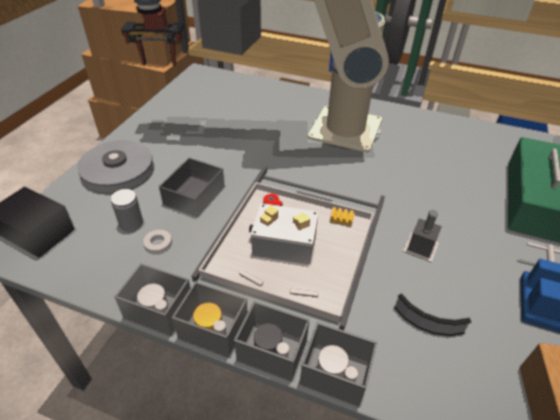

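The top view (800 px wide) shows the switch box at about (383,277), with the offcuts at (363,280) and (401,271). The bin is at (531,318) and the rod's stand at (226,344). Next I'll measure these.

```bash
python3 - <<'E'
from h import *
im,d,P=pts('top0')
s=560/800
def box(u0,v0,u1,v1): return slice(int(v0*s),int(v1*s)),slice(int(u0*s),int(u1*s))
hsv=cv2.cvtColor(im,cv2.COLOR_RGB2HSV)
# table & cover heights
for nm,b in dict(table=box(180,420,260,500),tray=box(300,300,340,325),cover=box(376,262,386,300)).items():
    q=P[b].reshape(-1,3); print(nm,np.median(q,0).round(1))
# offcuts, yellow above the cover
b=box(335,240,430,310); q=P[b]; h=hsv[b]
m=((h[...,1]>60)&(h[...,0]>15)&(h[...,0]<40)).astype(np.uint8)
n,l,st,c=cv2.connectedComponentsWithStats(m)
for i in range(1,n):
    if st[i,4]<20: continue
    k=l==i; p=q[k]; print('offcut',st[i,4],p.mean(0).round(1),'zr',np.percentile(p[:,2],[5,50,95]).round(1))
    cc=cv2.minAreaRect(np.float32([ray('top0',u+b[1].start,v+b[0].start,p[:,2].mean())[:2] for v,u in np.argwhere(k)])); print(cc)
zc=np.median(P[box(376,262,386,300)][...,2])
cov=(abs(P[...,2]-zc)<12)|((P[...,2]>zc-12)&(P[...,2]<zc+40)); M=np.zeros(d.shape,bool); M[b]=cov[b]
print('cover',cv2.minAreaRect(np.float32(P[M][:,:2])))
for nm,bb,lo,hi in [('bin',box(490,270,575,365),55,85),('stand',box(195,315,260,375),58,80),('rod',box(195,315,260,375),100,160)]:
    q=P[bb].reshape(-1,3); q=q[(q[:,2]>lo)&(q[:,2]<hi)]; print(nm,len(q),q.mean(0).round(1),cv2.minAreaRect(np.float32(q[:,:2])))
# rod in scene
im,d,P=pts('scene0'); q=P[195:260,400:450].reshape(-1,3); q=q[(q[:,2]>85)&(q[:,2]<160)]; print('rod scene',len(q),q.mean(0).round(1),q.max(0))
E
```

```text
table [2.301e+02 3.508e+02 3.000e-01]
tray [540.3 130.5  14.4]
cover [594.5  -5.4  94.3]
offcut 110 [609.8 -48.7 117.7] zr [108.2 120.2 126.1]
((609.7617797851562, -48.710479736328125), (23.055522918701172, 39.08488845825195), 70.06084442138672)
offcut 115 [592.5  28.9 127.3] zr [105.3 116.2 123.3]
((591.6128540039062, 28.826061248779297), (32.81281280517578, 28.719865798950195), 43.93984603881836)
cover ((605.3662109375, -6.7329864501953125), (111.26204681396484, 150.07833862304688), 10.07046890258789)
bin 358 [ 513.7 -326.5   67.7] ((510.8379211425781, -324.15423583984375), (121.66390228271484, 150.3236846923828), 85.25202941894531)
stand 351 [471.5 324.3  70. ] ((472.2859802246094, 327.84197998046875), (62.09040451049805, 59.99309158325195), 82.25619506835938)
rod 69 [471.7 325.6 125.7] ((472.2349853515625, 327.62091064453125), (21.601362228393555, 21.209253311157227), 87.54208374023438)
rod scene 164 [480.1 326.3 113.7] [487.39520772 337.53587671 133.70540131]
```

```bash
cat >> h.py <<'E'
from scipy.spatial.transform import Rotation as Ro
def go(pos,ca=None):
    """fractions for one call: TCP to pos, pointing straight down, closing line at world angle ca (deg)"""
    o=ctrl.get_obs(); R=Ro.from_rotvec(o['orientation']).as_matrix(); y=R[:,1]; a0=np.degrees(np.arctan2(y[1],y[0]))
    a=a0 if ca is None else a0+((ca-a0+90)%180-90)
    a=np.radians(a); Y=np.array([np.cos(a),np.sin(a),0]); Z=np.array([0,0,-1.]); T=np.stack([np.cross(Y,Z),Y,Z],1)
    tr=Ro.from_matrix(R.T@T).as_rotvec()/1.5; sh=R.T@(np.array(pos)-o['ee_pos'])/200
    print('t',round(o['t'],2),'ee',o['ee_pos'].round(1),'close',round(a0,1),'q6',o['qpos'][5].round(2),'F',o['ft_force'].round(1),'w',round(o['width'],1),'gf',round(o['grasp_force'],1))
    print('turn',tr.round(3),'shift',sh.round(3),'rows>=',np.ceil(max(np.linalg.norm(sh)*200/62.5,np.degrees(np.linalg.norm(tr)*1.5)/10.7)))
E
python3 -c "
from h import *
go([590,-10,300],70)"
```

```text
t 0.1 ee [ 207.6 -589.   222. ] close -70.6 q6 -0.02 F [-0.2 -0.1 -0.7] w 88.2 gf 0.0
turn [-0.001  0.     0.459] shift [ 2.766 -2.095 -0.387] rows>= 12.0
```

servo_tool(rows=[[0,0,0,0.93,-0.69,-0.2,87],[0,0,0,0.93,-0.69,-0.2,87],[0,0,0,0.93,-0.69,-0.2,87],[0,0,0,0.93,-0.69,-0.2,87]])

```text
t: 0.6
ee_pos: [338.1, -395.3, 262.9]
orientation: [-3.096, -0.531, 0.0]
ft_force: [0.4, 0.7, 0.3]
width: 87.3
grasp_force: 0.0
```

servo_tool(rows=[[0,0,0,0.93,-0.69,-0.2,87],[0,0,0,0.93,-0.69,-0.2,87],[0,0,0,0.93,-0.69,-0.2,87],[0,0,0,0.93,-0.69,-0.2,87]])

```text
t: 1.1
ee_pos: [467.8, -203.3, 303.0]
orientation: [-3.096, -0.531, -0.0]
ft_force: [0.6, -0.0, 0.2]
width: 86.9
grasp_force: 0.0
```

```bash
python3 -c "
from h import *
go([590,-10,300],70)"
```

```text
t 1.1 ee [ 467.8 -203.3  303. ] close -70.5 q6 0.8 F [ 0.6 -0.   0.2] w 86.9 gf 0.0
turn [-0.    -0.     0.459] shift [ 0.899 -0.708  0.015] rows>= 4.0
```

servo_tool(rows=[[0,0,0.46,0.9,-0.71,0.02,87],[0,0,0.46,0.9,-0.71,0.02,87],[0,0,0.46,0.9,-0.71,0.02,87],[0,0,0.46,0.9,-0.71,0.02,87],[0,0,0.46,0.9,-0.71,0.02,87],[0,0,0.46,0.9,-0.71,0.02,87]])

```text
t: 1.85
ee_pos: [588.8, -12.0, 298.1]
orientation: [3.093, -0.545, -0.002]
ft_force: [-0.7, -0.5, 0.6]
width: 86.7
grasp_force: 0.0
```

```bash
python3 -c "
from h import *
go([590,-10,300],70)
grab('wrist','w1')
c=ctrl.camera_info('wrist');print(np.round(-np.array(c['R']).T@c['t']),np.round(c['R'],2).tolist())
"
```

```text
t 1.85 ee [588.8 -12.  298.1] close -110.0 q6 1.88 F [-0.7 -0.5  0.6] w 86.7 gf 0.0
turn [0.001 0.001 0.   ] shift [ 0.002 -0.011 -0.01 ] rows>= 1.0
[668. -41. 460.] [[-0.34, -0.94, 0.0], [-0.9, 0.33, 0.3], [-0.28, 0.1, -0.95]]
```

View pics/w1.png

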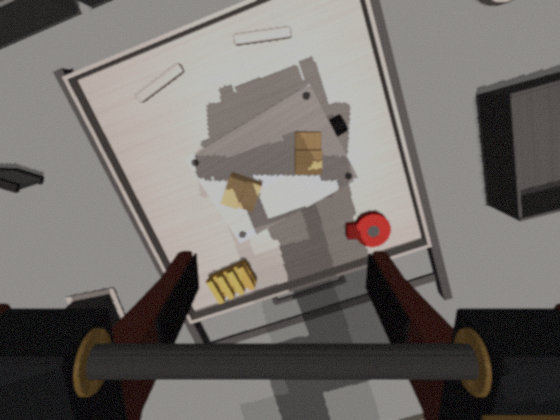

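The wrist view shows offcut_a at (309,152), its long side close to vertical in the picture. Offcut_b is at (241,192), turned about 20-25 degrees. I'll measure both.

```bash
python3 - <<'E'
from h import *
im,d,P=pts('w1'); hsv=cv2.cvtColor(im,cv2.COLOR_RGB2HSV)
print('cover z',np.median(P[165:185,330:345,2]),np.median(P[190:200,200:212,2]), np.median(P[140:150,230:250,2]))
for nm,(v0,v1,u0,u1) in dict(a=(122,185,285,335),b=(165,222,212,270)).items():
    q=P[v0:v1,u0:u1]; h=hsv[v0:v1,u0:u1]
    m=q[...,2]>100.5
    m2=(h[...,1]>75)&(h[...,0]>8)&(h[...,0]<40)
    print(nm,m.sum(),m2.sum())
    p=q[m&m2]; print(' depth rect',cv2.minAreaRect(np.float32(p[:,:2])),np.percentile(p[:,2],[5,50,95]).round(1))
    hi=p[p[:,2]>np.percentile(p[:,2],95)-5]; lo=p[(p[:,2]<np.percentile(p[:,2],95)-6)&(p[:,2]>105)]
    for k in (hi,lo): print('  ',len(k),k.mean(0).round(1),cv2.minAreaRect(np.float32(k[:,:2])))
a=cv2.resize(im[110:230,200:350,::-1],None,fx=5,fy=5,interpolation=cv2.INTER_CUBIC); cv2.imwrite('pics/w1c.png',a)
E
```

```text
cover z 93.65929667349876 14.12184315992026 93.62675461772427
a 1180 1114
 depth rect ((629.11767578125, -50.21492385864258), (31.11134910583496, 73.83064270019531), 81.04399871826172) [109.  120.7 122.7]
   626 [606.9 -45.8 125.3] ((629.3174438476562, -49.12348175048828), (28.049367904663086, 74.10073852539062), 81.69767761230469)
   467 [623.4 -51.3 110.5] ((613.4428100585938, -48.09318542480469), (24.739093780517578, 39.190032958984375), 69.94235229492188)
b 1073 972
 depth rect ((630.1117553710938, 4.488639831542969), (31.992862701416016, 114.76033020019531), 53.064369201660156) [107.6 115.4 120.5]
   473 [602.9  34.  121. ] ((633.3115234375, 5.774192810058594), (19.230188369750977, 114.2162094116211), 46.360206604003906)
   442 [593.8  23.  111.3] ((597.1810913085938, 29.732181549072266), (32.967315673828125, 29.58762550354004), 48.9727897644043)
```

View pics/w1c.png

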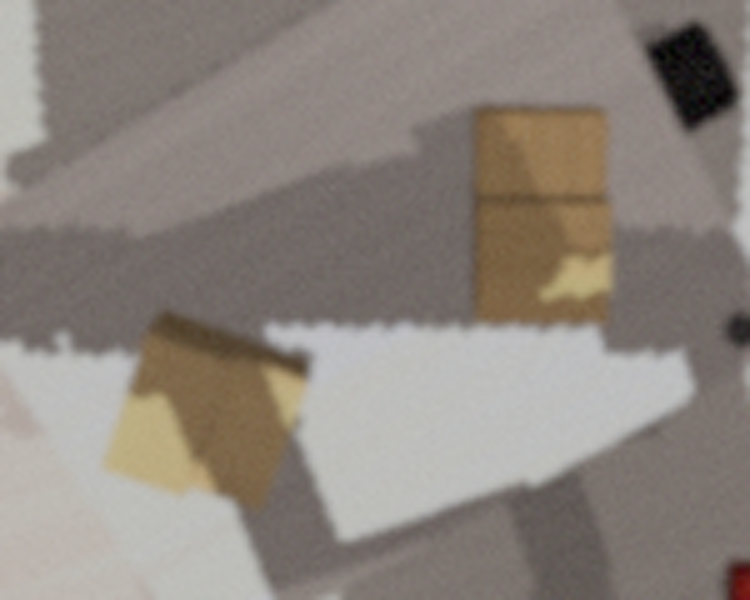

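Measured: cover z is 93.7. Offcut_a is at (613,-48), closing line 70°. Offcut_b is at (597,30), closing line 139°. I'll pick offcut_a first.

```bash
python3 -c "
from h import *
go([613,-48,130],70)"
```

```text
t 1.9 ee [588.7 -12.6 298.3] close -110.1 q6 1.88 F [ 0.4  0.3 -0.1] w 87.2 gf 0.0
turn [ 0.     0.001 -0.001] shift [0.176 0.124 0.842] rows>= 3.0
```

servo_tool(rows=[[0,0,0,0.176,0.124,0.3,55],[0,0,0,0.176,0.124,0.6,55],[0,0,0,0.176,0.124,0.84,55],[0,0,0,0.176,0.124,0.84,55],[0,0,0,0.176,0.124,0.84,55]])

```text
t: 2.52
ee_pos: [614.9, -48.1, 132.7]
orientation: [-3.093, 0.55, -0.004]
ft_force: [-0.8, -0.6, 0.6]
width: 55.2
grasp_force: 0.0
```

```bash
python3 -c "
from h import *
go([613,-48,97.5],70)"
```

```text
t 2.52 ee [614.9 -48.1 132.7] close -110.2 q6 1.83 F [-0.8 -0.6  0.6] w 55.2 gf 0.0
turn [-0.    -0.002 -0.002] shift [-0.01   0.003  0.176] rows>= 1.0
```

servo_tool(rows=[[0,0,0,-0.01,0,0.1,55],[0,0,0,-0.01,0,0.165,55],[0,0,0,-0.01,0,0.165,55],[0,0,0,-0.01,0,0.165,10],[0,0,0,-0.01,0,0.165,10],[0,0,0,-0.01,0,0.165,10],[0,0,0,-0.01,0,0.165,10],[0,0,0,-0.01,0,0.165,10]])

```text
t: 3.52
ee_pos: [612.3, -46.5, 98.0]
orientation: [-3.093, 0.549, -0.001]
ft_force: [-0.7, -0.2, 3.9]
width: 25.7
grasp_force: 30.0
```

```bash
python3 -c "
from h import *
go([613,-48,220],70)"
```

```text
t 3.52 ee [612.3 -46.5  98. ] close -110.1 q6 1.83 F [-0.7 -0.2  3.9] w 25.7 gf 30.0
turn [-0.    -0.    -0.001] shift [ 0.006  0.006 -0.61 ] rows>= 2.0
```

servo_tool(rows=[[0,0,0,0,0,-0.3,10],[0,0,0,0,0,-0.5,10],[0,0,0,0.05,0.3,-0.6,10],[0,0,0,0.05,0.6,-0.6,10],[0,0,0,0.05,0.9,-0.6,10],[0,0,0,0.05,0.9,-0.6,10]])

```text
t: 4.28
ee_pos: [558.0, -222.2, 217.6]
orientation: [3.091, -0.557, -0.001]
ft_force: [0.0, 0.3, -0.4]
width: 26.1
grasp_force: 30.0
```

```bash
python3 -c "
from h import *
go([535,-324,100],70)"
```

```text
t 4.28 ee [ 558.  -222.2  217.6] close -110.4 q6 1.53 F [ 0.   0.3 -0.4] w 26.1 gf 30.0
turn [ 0.     0.    -0.005] shift [0.07  0.517 0.588] rows>= 3.0
```

servo_tool(rows=[[0,0,0,0.07,0.3,0,10],[0,0,0,0.07,0.517,0.1,10],[0,0,0,0.07,0.517,0.35,10],[0,0,0,0.07,0.517,0.6,10],[0,0,0,0.07,0.517,0.9,10],[0,0,0,0.07,0.517,0.9,10],[0,0,0,0.07,0.517,0.9,10],[0,0,0,0.07,0.517,0.9,45],[0,0,0,0.07,0.517,0.9,45],[0,0,0,0.07,0.517,0.9,45]])

```text
t: 5.52
ee_pos: [537.7, -321.2, 39.1]
orientation: [3.093, -0.549, 0.003]
ft_force: [-0.7, 0.6, -0.5]
width: 44.5
grasp_force: 0.0
```

servo_tool(rows=[[0,0,0,0,0,-0.2,45],[0,0,0,0,0,-0.5,45],[0,0,0,0,0,-0.8,45],[0,0,0,0,-0.3,-0.9,45],[0,0,0,0,-0.6,-0.95,45],[0,0,0,-0.05,-0.9,-0.95,45],[0,0,0,-0.05,-0.9,-0.95,45]])

```text
t: 6.4
ee_pos: [590.2, -144.7, 228.4]
orientation: [-3.094, 0.541, -0.001]
ft_force: [0.2, -0.4, 0.2]
width: 45.1
grasp_force: 0.0
```

```bash
python3 -c "
from h import *
go([597,30,180],139)"
```

```text
t 6.4 ee [ 590.2 -144.7  228.4] close -109.8 q6 1.66 F [ 0.2 -0.4  0.2] w 45.1 gf 0.0
turn [-0.    -0.001 -0.801] shift [-0.265 -0.833  0.242] rows>= 7.0
```

servo_tool(rows=[[0,0,-0.8,-0.265,-0.833,0.1,55],[0,0,-0.8,-0.265,-0.833,0.1,55],[0,0,-0.8,-0.265,-0.833,0.1,55],[0,0,-0.8,-0.265,-0.833,0.1,55],[0,0,-0.8,-0.265,-0.833,0.1,55],[0,0,-0.8,-0.265,-0.833,0.1,55],[0,0,-0.8,-0.265,-0.833,0.1,55],[0,0,-0.8,-0.265,-0.833,0.1,55]])

```text
t: 7.4
ee_pos: [597.2, 25.2, 207.8]
orientation: [2.864, 1.291, 0.0]
ft_force: [0.2, 1.1, 0.1]
width: 54.7
grasp_force: 0.0
```

```bash
python3 -c "
from h import *
go([597,30,120],139)
grab('wrist','w2')
im,d,P=pts('w2'); hsv=cv2.cvtColor(im,cv2.COLOR_RGB2HSV)
m=(P[...,2]>105)&(P[...,2]<122)&(hsv[...,1]>75)&(hsv[...,0]>8)&(hsv[...,0]<40)&(abs(P[...,0]-600)<40)&(abs(P[...,1]-30)<40)
m=cv2.morphologyEx(m.astype(np.uint8),cv2.MORPH_OPEN,np.ones((5,5)))>0
q=P[m]; print(m.sum(),cv2.minAreaRect(np.float32(q[:,:2])), np.argwhere(m).mean(0))
"
```

```text
t 7.4 ee [597.2  25.2 207.8] close -41.5 q6 0.75 F [0.2 1.1 0.1] w 54.7 gf 0.0
turn [ 0.     0.    -0.005] shift [ 0.017 -0.017  0.439] rows>= 2.0
1612 ((596.8823852539062, 30.50338363647461), (33.946407318115234, 28.985551834106445), 49.74985122680664) [207.83188586 276.06761787]
```

View pics/w2.png

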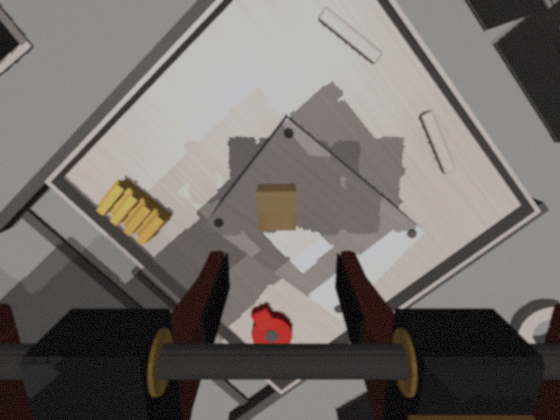

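The wrist view shows offcut_a off the cover and no hole where it lay, so the hole is under offcut_b at (276,208). It measures (597,30) with its long side at about 50°, which agrees with before. I'll descend and grip it.

servo_tool(rows=[[0,0,0,0.017,-0.025,0.15,55],[0,0,0,0.017,-0.025,0.35,55],[0,0,0,0.017,-0.025,0.45,55],[0,0,0,0.017,-0.025,0.5,55],[0,0,0,0.017,-0.025,0.53,55],[0,0,0,0.017,-0.025,0.53,55]])

```text
t: 8.2
ee_pos: [596.0, 32.1, 102.0]
orientation: [2.863, 1.293, 0.001]
ft_force: [0.2, -0.7, 0.4]
width: 54.6
grasp_force: 0.0
```

```bash
python3 -c "
from h import *
go([597,30,97.5],139)"
```

```text
t 8.2 ee [596.   32.1 102. ] close -41.4 q6 0.76 F [ 0.2 -0.7  0.4] w 54.6 gf 0.0
turn [ 0.    -0.    -0.005] shift [-0.004  0.011  0.022] rows>= 1.0
```

servo_tool(rows=[[0,0,0,0,0.01,0.02,55],[0,0,0,0,0.01,0.02,10],[0,0,0,0,0.01,0.02,10],[0,0,0,0,0.01,0.02,10],[0,0,0,0,0.01,0.02,10],[0,0,0,0,0.01,0.02,10],[0,0,0,0,0.01,-0.2,10],[0,0,0,0,0.01,-0.5,10],[0,0,0,0,0.01,-0.6,10]])

```text
t: 9.32
ee_pos: [599.0, 30.9, 225.5]
orientation: [2.861, 1.293, 0.008]
ft_force: [-0.1, -0.3, -0.4]
width: 30.2
grasp_force: 30.0
```

```bash
python3 -c "
from h import *
grab('wrist','w3')
go([485,-324,220])"
```

```text
t 9.38 ee [599.5  30.9 226.8] close -41.4 q6 0.75 F [0.7 0.7 1.2] w 29.8 gf 30.0
turn [ 0.003 -0.003  0.   ] shift [-1.71   0.743  0.029] rows>= 6.0
```

servo_tool(rows=[[0,0,0,-0.85,0.37,0,10],[0,0,0,-0.85,0.37,0,10],[0,0,0,-0.85,0.37,0,10]])

```text
t: 9.75
ee_pos: [539.2, -147.0, 220.8]
orientation: [-2.862, -1.294, 0.001]
ft_force: [0.7, 0.6, 0.1]
width: 29.8
grasp_force: 30.0
```

servo_tool(rows=[[0,0,0,-0.86,0.37,0,10],[0,0,0,-0.86,0.37,0,10],[0,0,0,-0.86,0.37,0.1,10],[0,0,0,-0.86,0.37,0.2,10],[0,0,0,-0.86,0.37,0.3,10],[0,0,0,-0.86,0.37,0.4,10]])

```text
t: 10.5
ee_pos: [481.5, -323.6, 139.9]
orientation: [-2.862, -1.292, 0.001]
ft_force: [0.7, 0.2, -0.3]
width: 29.7
grasp_force: 30.0
```

```bash
python3 -c "
from h import *
go([485,-324,45])"
```

```text
t 10.5 ee [ 481.5 -323.6  139.9] close -41.4 q6 0.11 F [ 0.7  0.2 -0.3] w 29.7 gf 30.0
turn [-0.001  0.     0.   ] shift [0.01  0.015 0.475] rows>= 2.0
```

View pics/w3.png

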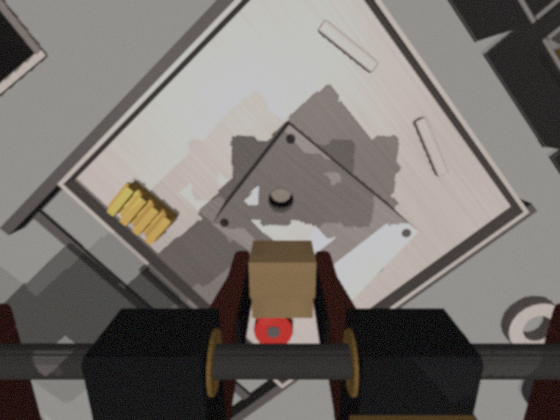

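The wrist view shows the hole uncovered at (281,196) with the pale button inside it. Offcut_b is in the gripper.

servo_tool(rows=[[0,0,0,0.01,0.015,0.25,10],[0,0,0,0.01,0.015,0.46,10],[0,0,0,0.01,0.015,0.46,10],[0,0,0,0.01,0.015,0.46,10],[0,0,0,0.01,0.015,0.46,40],[0,0,0,0.01,0.015,0.46,45],[0,0,0,0.01,0.015,0.46,45],[0,0,0,0.01,0.015,0.2,45],[0,0,0,0.01,0.015,-0.1,45],[0,0,0,0.01,0.015,-0.4,45]])

```text
t: 11.75
ee_pos: [485.6, -323.9, 223.7]
orientation: [-2.863, -1.294, -0.0]
ft_force: [0.7, -0.0, -0.1]
width: 45.1
grasp_force: 0.0
```

```bash
python3 - <<'E'
from h import *
grab('wrist','w4')
go([472,325,240])
im,d,P=pts('w3'); g=cv2.cvtColor(im,cv2.COLOR_RGB2GRAY)
c=g[178:214,260:302]; m=((P[178:214,260:302,2]<88)|(c<70)).astype(np.uint8)
n,l,st,ce=cv2.connectedComponentsWithStats(m)
for i in range(1,n):
    if st[i,4]>30:
        k=np.argwhere(l==i)+[178,260]
        w=np.float32([ray('w3',u,v,93.7)[:2] for v,u in k]); print(st[i],cv2.minEnclosingCircle(w),cv2.fitEllipse(cv2.convexHull(w)), P[k[:,0],k[:,1],2].min())
sc=[ray('w3',u,v,93.7)[:2] for u,v in((290,139),(224,223),(406,233))]; print(np.round(sc,1))
cv2.imwrite('pics/w3c.png',cv2.resize(im[170:225,250:315,::-1],None,fx=8,fy=8))
im,d,P=pts('w4'); hsv=cv2.cvtColor(im,cv2.COLOR_RGB2HSV)
m=(abs(P[...,0]-511)<70)&(abs(P[...,1]+324)<56)&(hsv[...,1]>75)&(hsv[...,0]>8)&(hsv[...,0]<40)&(P[...,2]<60)
n,l,st,ce=cv2.connectedComponentsWithStats(m.astype(np.uint8))
print([(st[i,4],P[l==i].mean(0).round()) for i in range(1,n) if st[i,4]>60])
E
```

```text
t 11.8 ee [ 489.1 -326.4  232.1] close -41.4 q6 0.11 F [ 3.1 -1.2  4.8] w 45.0 gf 0.0
turn [ 0.008 -0.001  0.   ] shift [ 2.388 -2.216 -0.063] rows>= 11.0
[  9  10  25  23 433] ((600.8865356445312, 32.73432922363281), 10.760885238647461) ((600.8754272460938, 32.56059646606445), (19.950576782226562, 21.289823532104492), 49.355037689208984) 39.27052418445224
[[640.8  66.6]
 [548.1  49.8]
 [664.7 -65.9]]
[(np.int32(1194), array([ 542., -322.,   24.])), (np.int32(1026), array([ 491., -327.,   24.]))]
```

View pics/w3c.png

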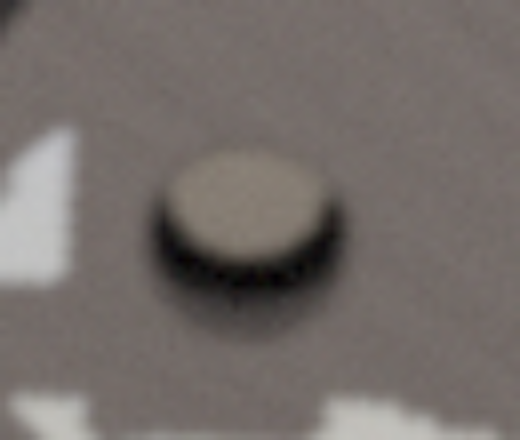

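The hole is at (600.9,32.6), about 21 mm across, which fits the given 22. Both offcuts lie in the bin. Next is the rod, at about (472,327).

servo_tool(rows=[[0,0,0,0.79,-0.74,0,45],[0,0,0,0.79,-0.74,0,60],[0,0,0,0.79,-0.74,0,60],[0,0,0,0.79,-0.74,0,60]])

```text
t: 12.3
ee_pos: [478.5, -105.1, 221.9]
orientation: [-2.861, -1.296, -0.0]
ft_force: [0.1, -0.1, -0.6]
width: 60.2
grasp_force: 0.0
```

servo_tool(rows=[[0,0,0,0.79,-0.74,0,60],[0,0,0,0.79,-0.74,0,60],[0,0,0,0.79,-0.74,0,60],[0,0,0,0.79,-0.74,0,60]])

```text
t: 12.8
ee_pos: [472.1, 111.4, 221.9]
orientation: [-2.861, -1.297, -0.001]
ft_force: [0.4, 1.4, 0.4]
width: 60.3
grasp_force: 0.0
```

servo_tool(rows=[[0,0,0,0.5,-0.5,0,60],[0,0,0,0.5,-0.5,0,60],[0,0,0,0.5,-0.5,0,60],[0,0,0,0.5,-0.5,0,60]])

```text
t: 13.3
ee_pos: [463.3, 250.1, 221.5]
orientation: [2.861, 1.296, -0.0]
ft_force: [0.0, -0.0, 0.1]
width: 60.0
grasp_force: 0.0
```

```bash
python3 - <<'E'
from h import *
go([472,327,150])
grab('wrist','w5')
im,d,P=pts('w5')
for nm,lo,hi in(('handle',115,140),('block',66,74)):
    m=(abs(P[...,0]-472)<60)&(abs(P[...,1]-327)<60)&(P[...,2]>lo)&(P[...,2]<hi)
    m=cv2.morphologyEx(m.astype(np.uint8),cv2.MORPH_OPEN,np.ones((3,3)))>0
    q=P[m]; print(nm,m.sum(),np.median(q,0).round(1) if len(q) else 0, cv2.minAreaRect(np.float32(q[:,:2])) if len(q) else 0, np.argwhere(m).mean(0), q[:,2].max() if len(q) else 0)
E
```

```text
t 13.3 ee [463.3 250.1 221.5] close -41.2 q6 1.19 F [ 0.  -0.   0.1] w 60.0 gf 0.0
turn [ 0.  0. -0.] shift [ 0.318 -0.221  0.358] rows>= 2.0
handle 829 [475.  326.8 129.3] ((474.3348693847656, 326.83331298828125), (21.791601181030273, 22.26253318786621), 48.2077751159668) [128.39686369 222.41495778] 131.7401801810569
block 3811 [480.4 326.2  69.6] ((474.1629333496094, 326.8065490722656), (60.056819915771484, 60.14109420776367), 82.44961547851562) [121.24403044 234.94856993] 73.99631190072922
```

View pics/w5.png

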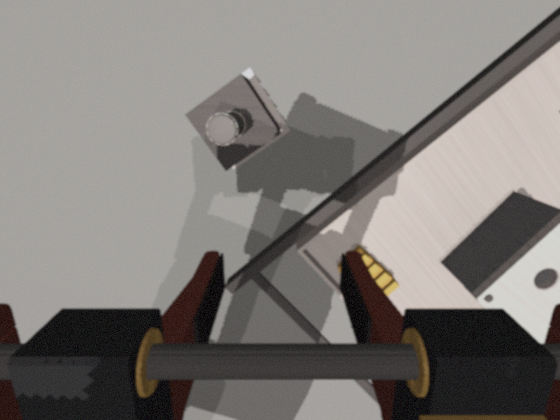

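The wrist view shows the rod's handle at (222,128) on its block. It measures (474.3,326.8), with its top at 130 as expected.

servo_tool(rows=[[0,0,0,0.2,-0.13,0,60],[0,0,0,0.325,-0.211,0.1,60],[0,0,0,0.325,-0.211,0.3,60],[0,0,0,0.325,-0.211,0.35,60],[0,0,0,0.325,-0.211,0.35,60]])

```text
t: 13.98
ee_pos: [475.0, 324.9, 151.5]
orientation: [2.864, 1.291, -0.002]
ft_force: [-1.0, 0.3, 0.6]
width: 59.7
grasp_force: 0.0
```

```bash
python3 -c "
from h import *
go([474.3,326.8,83])"
```

```text
t 13.97 ee [475.  324.9 151.5] close -41.5 q6 1.3 F [-1.   0.3  0.6] w 59.7 gf 0.0
turn [-0.     0.001  0.   ] shift [ 0.005 -0.009  0.343] rows>= 2.0
```

servo_tool(rows=[[0,0,0,0.003,-0.005,0.12,60],[0,0,0,0.003,-0.005,0.24,60],[0,0,0,0.003,-0.005,0.34,60],[0,0,0,0.003,-0.005,0.34,60],[0,0,0,0.003,-0.005,0.34,10],[0,0,0,0.003,-0.005,0.34,10],[0,0,0,0.003,-0.005,0.34,10],[0,0,0,0.003,-0.005,0.34,10],[0,0,0,0.003,-0.005,0.34,10],[0,0,0,0.003,-0.005,0.34,10]])

```text
t: 15.22
ee_pos: [474.6, 327.7, 84.0]
orientation: [-2.863, -1.294, -0.0]
ft_force: [0.0, -1.9, 4.1]
width: 21.6
grasp_force: 30.0
```

```bash
python3 -c "
from h import *
go([474.3,326.8,220])"
```

```text
t 15.22 ee [474.6 327.7  84. ] close -41.4 q6 1.31 F [ 0.  -1.9  4.1] w 21.6 gf 30.0
turn [ 0. -0.  0.] shift [-0.004  0.002 -0.68 ] rows>= 3.0
```

servo_tool(rows=[[0,0,0,0,0,-0.15,10],[0,0,0,0,0,-0.35,10],[0,0,0,0,0,-0.55,10],[0,0,0,0,0,-0.68,10],[0,0,0,0,0,-0.68,10]])

```text
t: 15.85
ee_pos: [475.5, 328.2, 221.4]
orientation: [-2.862, -1.293, -0.006]
ft_force: [0.0, 0.7, -1.5]
width: 21.4
grasp_force: 30.0
```

```bash
python3 -c "
from h import *
go([601,32.6,220])"
```

```text
t 15.85 ee [475.5 328.2 221.4] close -41.4 q6 1.31 F [ 0.   0.7 -1.5] w 21.4 gf 30.0
turn [ 0.001 -0.003  0.   ] shift [-0.695  1.448  0.006] rows>= 6.0
```

servo_tool(rows=[[0,0,0,-0.35,0.72,0,10],[0,0,0,-0.35,0.72,0,10],[0,0,0,-0.35,0.72,0,10],[0,0,0,-0.35,0.72,0,10]])

```text
t: 16.35
ee_pos: [536.1, 177.6, 217.7]
orientation: [-2.865, -1.289, 0.005]
ft_force: [-0.3, 0.0, -0.8]
width: 22.0
grasp_force: 30.0
```

servo_tool(rows=[[0,0,0,-0.15,0.35,0,10],[0,0,0,-0.25,0.55,0,10],[0,0,0,-0.345,0.728,0,10],[0,0,0,-0.345,0.728,0.1,10],[0,0,0,-0.345,0.728,0.15,10],[0,0,0,-0.345,0.728,0.15,10],[0,0,0,-0.345,0.728,0.15,10]])

```text
t: 17.23
ee_pos: [600.0, 32.8, 189.9]
orientation: [-2.862, -1.295, -0.0]
ft_force: [0.1, 0.3, -0.7]
width: 21.6
grasp_force: 30.0
```

```bash
python3 - <<'E'
from h import *
go([601,32.6,175])
o=ctrl.get_obs(); grab('wrist','w6'); grab('scene','s6')
im,d,K,R,t=load('w6')
def pr(X): c=K@(R@np.array(X)+t); return (c[:2]/c[2]).round(1)
p=o['ee_pos']; print('hole px',pr([601,32.6,93.7]),'tip exp',pr([p[0],p[1],p[2]-74]),'grip',pr([p[0],p[1],p[2]+19]))
a=im[120:400,180:380,::-1]
im2,d2,K,R,t=load('s6'); print('scene hole',pr([601,32.6,93.7]),'tip exp',pr([p[0],p[1],p[2]-74]))
u,v=pr([601,32.6,110]).astype(int)
b=im2[v-70:v+70,u-50:u+50,::-1]
cv2.imwrite('pics/s6c.png',np.hstack([cv2.resize(a,(400,560)),cv2.resize(b,(400,560))])); print(u,v)
E
```

```text
t 17.23 ee [600.   32.8 189.9] close -41.3 q6 0.76 F [ 0.1  0.3 -0.7] w 21.6 gf 30.0
turn [ 0. -0.  0.] shift [0.003 0.004 0.074] rows>= 1.0
hole px [282.2 213.4] tip exp [281.  223.5] grip [280.5 290.6]
scene hole [301.4 225.5] tip exp [302.1 218.9]
301 220
```

View pics/s6c.png

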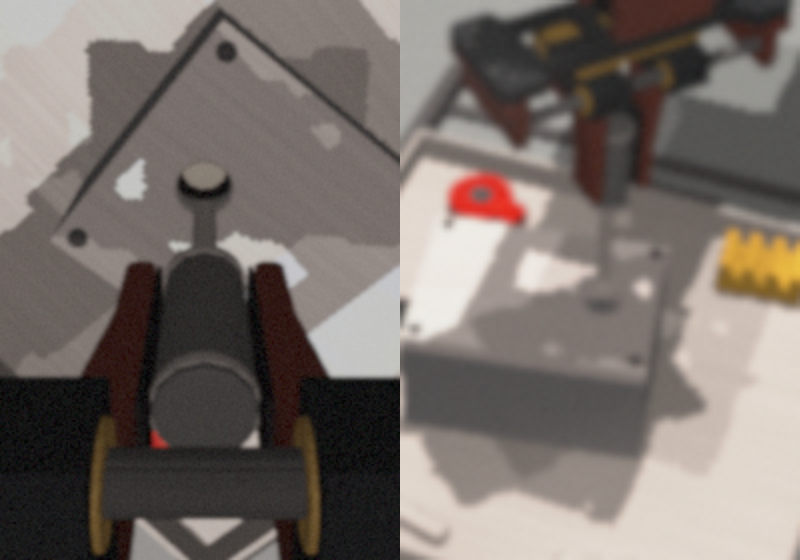

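The left crop shows the rod tip at about wrist pixel (282,222) and the hole at (282,213). Both match the projections to within a pixel, and the rod is upright. I'll insert it.

servo_tool(rows=[[0,0,0,0.004,0.003,0.05,10],[0,0,0,0.004,0.003,0.1,10],[0,0,0,0.004,0.003,0.15,10],[0,0,0,0.004,0.003,0.2,10],[0,0,0,0.004,0.003,0.235,10],[0,0,0,0.004,0.003,0.235,10],[0,0,0,0.004,0.003,0.235,10],[0,0,0,0.004,0.003,0.235,10]])

```text
t: 18.32
ee_pos: [601.2, 32.1, 143.1]
orientation: [2.863, 1.293, 0.001]
ft_force: [0.2, 0.8, -0.6]
width: 21.6
grasp_force: 30.0
```

```bash
python3 -c "
from h import *
go([601,32.6,131.7])
print(np.mean([ (ctrl.get_image('wrist'),np.r_[ctrl.get_obs()['ee_pos'],ctrl.get_obs()['ft_force']])[1] for _ in range(4)],0).round(2))"
```

```text
t 18.32 ee [601.2  32.1 143.1] close -41.4 q6 0.76 F [ 0.2  0.8 -0.6] w 21.6 gf 30.0
turn [ 0. -0.  0.] shift [ 0.001 -0.003  0.057] rows>= 1.0
[ 6.0114e+02  3.2080e+01  1.4302e+02  7.0000e-02 -2.9000e-01 -7.0000e-01]
```

servo_tool(rows=[[0,0,0,0,0,0.015,10],[0,0,0,0,0,0.03,10],[0,0,0,0,0,0.045,10],[0,0,0,0,0,0.045,10],[0,0,0,0,0,0.045,10]])

```text
t: 19.15
ee_pos: [601.1, 32.1, 133.9]
orientation: [2.863, 1.294, 0.0]
ft_force: [-1.0, -0.4, 3.7]
width: 21.7
grasp_force: 30.0
```

servo_tool(rows=[[0,0,0,0,0,0.006,10],[0,0,0,0,0,0.012,10],[0,0,0,0,0,0.012,10],[0,0,0,0,0,0.012,10]])

```text
t: 19.65
ee_pos: [601.1, 32.1, 131.8]
orientation: [2.863, 1.294, 0.001]
ft_force: [-2.4, -0.8, 8.5]
width: 21.5
grasp_force: 30.0
```

```bash
python3 -c "
from h import *
print(np.mean([ (ctrl.get_image('wrist'),np.r_[ctrl.get_obs()['ee_pos'],ctrl.get_obs()['ft_force']])[1] for _ in range(4)],0).round(2))"
```

```text
[ 6.0119e+02  3.2090e+01  1.3183e+02 -1.6300e+00  1.4000e-01  7.3900e+00]
```

A net force of about 8 N against a 5 N spring at full travel means the button is at its stop. I'll press a little more for margin.

servo_tool(rows=[[0,0,0,0,0,0.004,10],[0,0,0,0,0,0.006,10],[0,0,0,0,0,0.006,10],[0,0,0,0,0,0.006,10]])

```text
t: 20.35
ee_pos: [601.4, 32.1, 131.6]
orientation: [2.863, 1.294, 0.002]
ft_force: [-3.1, 0.6, 14.5]
width: 21.5
grasp_force: 30.0
```

```bash
python3 -c "
from h import *
print(np.array([ (ctrl.get_image('wrist'),np.r_[ctrl.get_obs()['ee_pos'],ctrl.get_obs()['ft_force']])[1] for _ in range(6)]).round(1))"
```

```text
[[ 6.014e+02  3.210e+01  1.316e+02 -4.200e+00 -2.000e-01  1.580e+01]
 [ 6.014e+02  3.210e+01  1.316e+02 -3.300e+00  2.000e-01  1.400e+01]
 [ 6.014e+02  3.210e+01  1.316e+02 -4.200e+00  1.000e-01  1.470e+01]
 [ 6.014e+02  3.220e+01  1.316e+02 -3.700e+00  1.000e-01  1.590e+01]
 [ 6.014e+02  3.220e+01  1.316e+02 -3.600e+00  7.000e-01  1.420e+01]
 [ 6.014e+02  3.210e+01  1.316e+02 -2.800e+00  1.000e-01  1.510e+01]]
```

The force holds steady at about 15 N on a hard stop, with the grip secure and z at the expected 131.7. I'll hand it in.

```bash
python3 -c "
from h import *
print(ctrl.close_job())"
```

```text
the job is handed in; nothing more can be done
None
```

The job is handed in: both offcuts are in the scrap bin, and the gripped rod holds the reset button against its stop with a steady push of about 15 N, at about 20 s of the 64 s allowed.

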